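Probe the blind bore with the red depth rod

TASK

Take the red-headed depth rod out of its stand, lower it upright into the brass-lined blind bore of the bright steel hub until it bottoms out, and hold it there, still, for two seconds. Then let go and leave it standing in the bore; leave the blue-headed rod alone in the stand.

Things in the scene. Friction and masses are not known exactly. Their poses are not given: they have to be found in the camera images.
- red_rod_mid (a point): Mid-height of the rod to use, on its axis; z up along it. Stands loose in a 35 mm deep, 20 mm hole of a low grey stand (70 x 180 x 45 mm; holes 96 mm apart). Steel rod 18 mm across, 110 mm long, under a round red head 28 mm across and 28 tall; 138 mm in all, 0.24 kg. This point is 69 mm above the foot, 55 mm below the head's middle (grip there, any side). Foot tapers to 10 mm over 8 mm.
- bore_mouth (a point): Centre of the bore's mouth in the top face of the bright steel hub, 70 mm above the bench; z up. Hub fixed to the bench: flange 110 mm across, 18 high, six dark bolts; boss 72 mm across. Bore vertical, brass-lined, 26 mm across, flat closed floor 55 mm below this point; mouth countersunk to 40 mm across over the top 10 mm.
- blue_rod_mid (a point): Half-way point of the other rod, not to be used: same shape and size, with a blue head. It stands in the stand's other hole.
- collar: A dark steel collar fixed to the bench, not to be used: outer diameter 100 mm, 40 mm high, with a plain 44 mm hole right through it. Origin at the centre of its underside, z up.

How it is judged:
On the way:
1. the red rod is held in the gripper, still, with its foot within 4 mm of the bore's floor, for a second (z of red_rod_mid in the frame of bore_mouth below 0.018 m and horizontal distance between red_rod_mid and bore_mouth below 0.02 m and angle between red_rod_mid's own z axis and vertical below 0.35 rad and linear speed of red_rod below 0.02 m/s and contact force between red_rod and the fingers above 1 N), for 1 s.
At the end, for the whole second after the job is handed in: The red rod stands at rest in the hub's bore, released, its foot within 4 mm of the floor, leaning no more than 20 degrees; the blue rod is still in its hole, within 30 mm of where it was (z of red_rod_mid in the frame of bore_mouth below 0.018 m and horizontal distance between red_rod_mid and bore_mouth below 0.02 m and angle between red_rod_mid's own z axis and vertical below 0.35 rad and linear speed of red_rod below 0.02 m/s and distance of blue_rod_mid from where it was at the start of the episode below 0.03 m); the robot touches nothing.
It fails at once if the blue rod is pulled out or knocked over (moved more than 30 mm) (distance of blue_rod_mid from where it was at the start of the episode above 0.03 m).
It also fails if it takes over 45 s, if anything falls off the work surface, if the arm or the gripper's body presses on something with over 40 N, if the wrist force passes 120 N, or if a joint passes its speed limit or range.

ROBOT

A 6-joint arm with a two-finger parallel gripper is mounted at the origin on the work surface. World frame = base frame: x ahead of the robot, y to its left, z up, the work surface at z = 0. Lengths are in m, angles in rad, forces in N, time in s.
With the tool pointing down it reaches from about 0.35 to 0.775 m from the base axis. Payload 5.5 kg.
Tool frame: the origin (TCP) lies between the finger pads; the fingertips stand 11 mm ahead of it and the grasp point (between the pads) lies 8 mm behind it (tips_ahead is the distance from the TCP to the fingertips, in m); z points along the fingers, y is the line along which they close (so a half turn about z gives the same grasp; the last joint's range is limited). The gripper opens to 85 mm and grips with 20 to 120 N. Pads are 22 mm wide; open, the fingers measure 114 mm over their backs; the gripper's body (76 mm by 85 mm) begins 54 mm behind the grasp point. The pads swing forward as they close: fully open they stand 13 mm farther back than shut.
Start: joints at [1.086, 0.313, 0.046, 1.304, 0, 1.431], TCP at [0.194, 0.541, 0.221] pointing down, gripper open.
Joint ranges: [-2.76, 2.76], [-0.86, 1.69], [-1.03, 1.26], [-2.2, 2.34], [-1.47, 1.5], [-3.14, 3.14]. Speed limits (rad/s): [2.57, 2.57, 3.14, 3.14, 3.14, 3.14].

INTERFACE

Orientations are given as a unit quaternion [w, x, y, z].
In Python, from workcell import * gives the robot as it stands. The module is installed in compiled form; this text tells all that it offers.
- The arm moves only by the tool jog_arm, never from a script. Its argument "moves" is a list of rows, each an object with "fingers": the closure, from 0 (fully open) to 1 (shut); "slide": the shift along the tool's x, y, z in mm, a list of three; "angular": the turn, a rotation vector about the tool's x, y, z in degrees, a list of three. A call has 1 to 10 rows; each row is the pose to reach, as a shift and turn from the pose commanded when the call began, along the tool's axes at that moment; what a row does not reach only later rows make up. A row lasts 1/12 s, in which the tool goes at most 41.7 mm and 7.16 degrees, less where a joint would pass 70% of its speed; a pose out of reach is approached as far as the arm can. A call with a gripper value outside its range is refused whole. The fingers move at their own pace and stop on an object; "squeeze" is the grip in N (left out, the last holds). Time passes only in rows, so rows that repeat a pose let the fingers close. It gives the time, the measured TCP pose, the force, the opening and the grip force at its end, in the units of the state.
- get_state(): the state, without advancing time (a new reading comes with each control period).
- read_camera(name): name is "side" or "top"; returns a dict with "color" (384x512x3 uint8, red, green, blue), "fovy" (degrees; the focal length in pixels is half the picture's height over the tangent of half this angle, whatever the lens; pixels are square), "cx", "cy" (the principal point, pixels), "D" ([k1, k2, p1, p2, k3] as OpenCV has them; the pictures are not rectified), "world_from_camera" (4x4, takes a point from camera to world coordinates). Camera axes: x right, y down, z forward; pixel columns grow to the right and rows downward; lengths in m; the calibration is good to about 2 mm. A picture is of the moment at which its call begins. There is no depth.
- hand_in(): hands the job in; it is judged then, once.
Trained networks look in a picture, given as the dict that the camera call returned (one of the last four; its "shot" number tells which), for a name from the list of things; names that differ only in an ending like _2 or _b are one class to them, and where a whole thing is asked for, a point or a joint stands for the part that bears it (a point fixed in the world has none). Each returns a list of dicts, best first, with "p" (0 to 1); they miss things now and then, are a little off and sometimes report something else, mostly with a low value. They report only what shows in the picture. A call takes as long as a camera call.
- look_for(target, picture): "point" ([column, row] in pixels, amid what is visible of it).
- tip_of(target, picture): "point" ([column, row] in pixels: a listed point, or the origin of a listed thing).
The state is a dict: "clock": time; "joint_pos": joint angles; "qvel": joint speeds; "tau": joint torques, N m; "tcp_pos": TCP position; "orientation": TCP orientation; "wrist_force": force on the tool from outside, world axes, zero at the start; "ft_torque": the same for the moment, N m; "finger_gap": finger opening in m; "grip_force": force on a finger pad.
Only numpy, scipy, OpenCV 4.12 (cv2) and the standard library are available. Lean on these libraries where they do the work, as an engineer would, in place of code of your own. Each camera call takes 0.05 s, during which the arm holds its last target. There are 200 camera calls.

## Working session

There is one attempt and no reset: what is moved stays moved. The work goes in short steps, Python scripts to look and compute and a tool call to move; the robot and the scene stay as the last step left them, time stands still between calls to the robot, and variables do not carry over. Pictures are saved under pics/ and viewed, at most 10 in all, crops included, and the job is handed in when it is done.

Besides the shell and the picture viewer there is one more tool, called after "Call:" in YAML: its name, and indented under it one key for each argument. jog_arm: Moves the arm, as the interface text tells. Its arguments: {"type":"object","properties":{"moves":{"type":"array","items":{"type":"object","properties":{"fingers":{"type":"number"},"slide":{"type":"array","items":{"type":"number"}},"angular":{"type":"array","items":{"type":"number"}}}}},"squeeze":{"type":"number"}},"required":["moves"]}

```bash
mkdir -p pics
cat > h.py <<'E'
from workcell import *
import numpy as np, cv2
def cam(n):
    p=read_camera(n); H=p["color"].shape[0]; f=H/2/np.tan(np.radians(p["fovy"])/2)
    p["K"]=np.array([[f,0,p["cx"]],[0,f,p["cy"]],[0,0,1.]]); return p
def ray(p,uv):
    u=cv2.undistortPoints(np.array([[uv]],float),p["K"],np.array(p["D"],float))[0,0]
    T=np.array(p["world_from_camera"]); return T[:3,3],T[:3,:3]@np.array([u[0],u[1],1])
def atz(p,uv,z):
    o,d=ray(p,uv); return o+d*(z-o[2])/d[2]
def tri(obs):
    A=np.zeros((3,3));b=np.zeros(3)
    for p,uv in obs:
        o,d=ray(p,uv);d=d/np.linalg.norm(d);M=np.eye(3)-np.outer(d,d);A+=M;b+=M@o
    x=np.linalg.solve(A,b)
    return x,[round(1e3*np.linalg.norm(np.cross(x-o,d/np.linalg.norm(d))),1) for o,d in [ray(p,u) for p,u in obs]]
def proj(p,X):
    T=np.linalg.inv(np.array(p["world_from_camera"]))
    return cv2.projectPoints(np.array([X],float),cv2.Rodrigues(T[:3,:3])[0],T[:3,3],p["K"],np.array(p["D"],float))[0][0,0]
def save(p,n): cv2.imwrite("pics/"+n,p["color"][:,:,::-1])
E
cat > a.py <<'E'
from h import *
P={n:cam(n) for n in("side","top")}
for n in P: save(P[n],n+"0.png"); print(n,np.round(P[n]["world_from_camera"],3)[:3].tolist(),P[n]["fovy"])
for t,z in(("red_rod_mid",.079),("bore_mouth",.07),("blue_rod_mid",.079),("collar",0)):
    o=[]
    for n in P:
        r=tip_of(t,P[n]); print(t,n,[(np.round(q["point"],1).tolist(),round(q["p"],2),atz(P[n],q["point"],z).round(3).tolist()) for q in r[:2]])
        if r:o.append((P[n],r[0]["point"]))
    if len(o)==2: print(tri(o))
s=get_state();print(s["orientation"],s["tcp_pos"],s["finger_gap"])
E
python3 a.py
```

```text
side [[0.833, -0.346, 0.431, 0.166], [-0.552, -0.546, 0.63, -0.562], [0.018, -0.763, -0.646, 0.642]] 53.27473308109381
top [[0.013, -0.996, 0.092, 0.442], [-0.999, -0.011, 0.03, -0.022], [-0.029, -0.092, -0.995, 1.036]] 54.23882114424355
red_rod_mid side [([301.6, 210.4], 0.58, [0.587, -0.128, 0.079])]
red_rod_mid top [([309.8, 165.8], 0.46, [0.6, -0.134, 0.079])]
(array([ 0.59400507, -0.1299668 ,  0.07857637]), [np.float64(7.2), np.float64(7.2)])
bore_mouth side [([238.4, 163.1], 0.59, [0.568, 0.099, 0.07])]
bore_mouth top [([215.4, 177.5], 0.81, [0.569, 0.11, 0.07])]
(array([0.57182389, 0.11047905, 0.06131094]), [np.float64(2.4), np.float64(2.4)])
blue_rod_mid side [([332.0, 242.3], 0.64, [0.58, -0.231, 0.079])]
blue_rod_mid top [([343.0, 176.3], 0.45, [0.574, -0.219, 0.079])]
(array([ 0.57944629, -0.22432335,  0.07202424]), [np.float64(5.9), np.float64(5.9)])
collar side [([197.0, 155.5], 0.97, [0.536, 0.275, 0.0])]
collar top [([160.8, 193.0], 0.68, [0.533, 0.273, 0.0])]
(array([0.53313704, 0.2720201 , 0.00276864]), [np.float64(1.0), np.float64(1.0)])
[3.62107337e-06 1.71515029e-01 9.85181503e-01 1.57712577e-05] [0.19434367 0.54119141 0.22120146] 0.08555432134083621
```

View pics/side0.png

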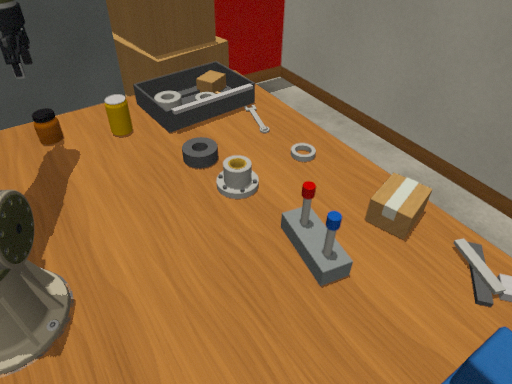

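View pics/top0.png

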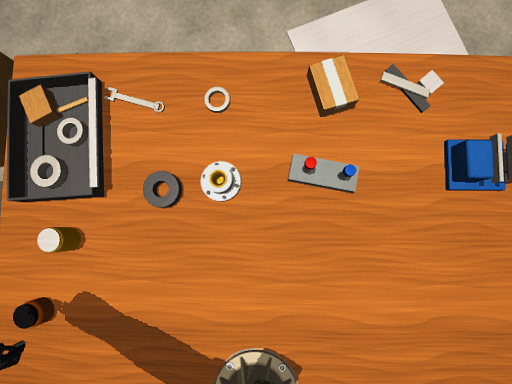

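Side view: red head at (308,189), blue at (334,220), bore mouth near (237,162). Top view: red head at (311,163), blue at (349,171), hub mouth near (219,179). I'll refine these with colour centroids and take a closer look at the hub.

```bash
cat > b.py <<'E'
from h import *
P={n:cam(n) for n in("side","top")}
def cen(p,lo,hi,box):
    h=cv2.cvtColor(p["color"],cv2.COLOR_RGB2HSV); m=cv2.inRange(h,lo,hi); k=np.zeros_like(m); x0,y0,x1,y1=box; k[y0:y1,x0:x1]=1
    M=cv2.moments(m*k,True); return [M["m10"]/M["m00"],M["m01"]/M["m00"]],M["m00"]
for t,hs,bx in(("red",((172,120,60),(180,255,255)),dict(side=(290,175,325,205),top=(295,150,325,178))),("red2",((0,200,60),(4,255,255)),dict(side=(290,175,325,205),top=(295,150,325,178))),("blue",((100,120,60),(125,255,255)),dict(side=(320,205,350,235),top=(335,158,362,184)))):
    try:
        o=[]
        for n in P:
            c,a=cen(P[n],*hs,bx[n]); o.append((P[n],c)); print(t,n,np.round(c,1),a,atz(P[n],c,.134).round(4))
        print(tri(o))
    except Exception as e: print(t,e)
ims=[]
for n,(x,y) in dict(side=(238,172),top=(220,180)).items():
    ims.append(cv2.resize(P[n]["color"][y-32:y+32,x-32:x+32],(400,400),interpolation=cv2.INTER_CUBIC))
cv2.imwrite("pics/hub.png",np.hstack(ims)[:,:,::-1])
E
python3 b.py
```

```text
red side [307.3 192.9] 7.0 [ 0.5881 -0.1356  0.134 ]
red top [309. 169.] 1.0 [ 0.5832 -0.1256  0.134 ]
(array([ 0.58802563, -0.12906842,  0.12851819]), [np.float64(4.8), np.float64(4.8)])
red2 side [308.1 189.6] 177.0 [ 0.596  -0.1285  0.134 ]
red2 top [310.1 162.6] 101.0 [ 0.599  -0.1283  0.134 ]
(array([ 0.59826117, -0.12781933,  0.13268134]), [np.float64(1.1), np.float64(1.1)])
blue side [333.2 220.1] 234.0 [ 0.5793 -0.223   0.134 ]
blue top [349.9 169.7] 103.0 [ 0.5825 -0.2248  0.134 ]
(array([ 0.58102938, -0.22365274,  0.13394435]), [np.float64(1.8), np.float64(1.8)])
```

View pics/hub.png

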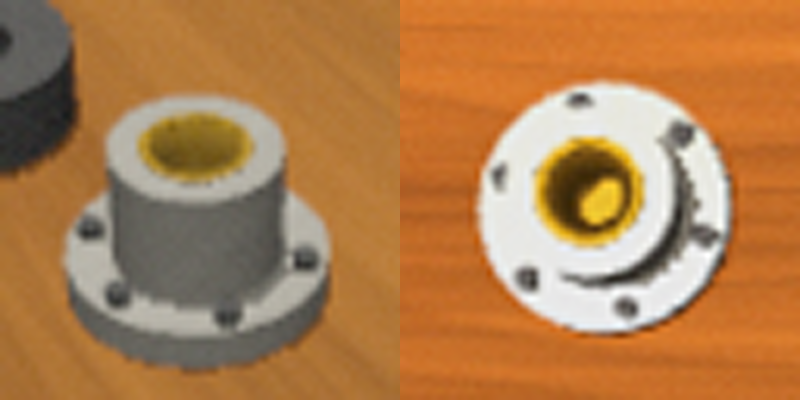

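Both crops show the brass mouth ring clearly. Its centre is at about (236.8,163.1) in the side picture and (218.0,178.3) in the top one. The red head centre is at about (0.598,-0.128,0.133). Moving toward it now.

Call:
jog_arm:
  moves:
    - {"slide": [-310, -250, 0], "angular": [0, 0, 41], "fingers": 0}
    - {"slide": [-310, -250, 0], "angular": [0, 0, 41], "fingers": 0}
    - {"slide": [-310, -250, 0], "angular": [0, 0, 41], "fingers": 0}
    - {"slide": [-310, -250, 0], "angular": [0, 0, 41], "fingers": 0}
    - {"slide": [-310, -250, 0], "angular": [0, 0, 41], "fingers": 0}
    - {"slide": [-310, -250, 0], "angular": [0, 0, 41], "fingers": 0}
    - {"slide": [-310, -250, 0], "angular": [0, 0, 41], "fingers": 0}
    - {"slide": [-310, -250, 0], "angular": [0, 0, 41], "fingers": 0}
    - {"slide": [-310, -250, 0], "angular": [0, 0, 41], "fingers": 0}
    - {"slide": [-310, -250, 0], "angular": [0, 0, 41], "fingers": 0}
  squeeze: 60

```text
clock: 1.43
tcp_pos: [0.4033, 0.198, 0.2216]
orientation: [0.001, 0.507, 0.862, 0.0]
wrist_force: [0.3, 0.7, 0.1]
finger_gap: 0.0851
grip_force: 0.0
```

```bash
cat > go.py <<'E'
from h import *
import sys
from scipy.spatial.transform import Rotation as R
s=get_state(); w=s["orientation"]; r=R.from_quat([w[1],w[2],w[3],w[0]]); M=r.as_matrix()
g=np.array(list(map(float,sys.argv[1:4]))); yaw=np.radians(float(sys.argv[4]))
y=np.array([np.cos(yaw),np.sin(yaw),0]); z=np.array([0,0,-1.]); T=np.c_[np.cross(y,z),y,z]
print("slide",(1e3*M.T@(g-s["tcp_pos"])).round(1),"ang",np.degrees((r.inv()*R.from_matrix(T)).as_rotvec()).round(1))
print(s["clock"],np.round(s["tcp_pos"],4),"yaw",np.degrees(np.arctan2(M[1,1],M[0,1])).round(2),"tilt",np.degrees(np.arccos(-M[2,2])).round(2),s["finger_gap"],s["grip_force"],np.round(s["wrist_force"],1))
E
python3 go.py .598 -.128 .215 -11.5
python3 - <<'E'
from h import *
P={n:cam(n) for n in("side","top")}
print(tri([(P["side"],[236.8,163.1]),(P["top"],[218.0,178.3])]),atz(P["side"],[236.8,163.1],.07),atz(P["top"],[218,178.3],.07))
E
```

```text
slide [-379.5   11.6    7. ] ang [ 0.1  0.  40.6]
1.4333 [0.4033 0.198  0.2216] yaw 29.09 tilt 0.1 0.0851182418019474 0.0 [0.3 0.7 0.1]
(array([0.56649094, 0.10408038, 0.06765461]), [np.float64(0.4), np.float64(0.4)]) [0.56451878 0.1015198  0.07      ] [0.56651576 0.10359892 0.07      ]
```

Call:
jog_arm:
  moves:
    - {"slide": [-380, 10, 5], "angular": [0, 0, 40.5]}
    - {"slide": [-380, 10, 5], "angular": [0, 0, 40.5]}
    - {"slide": [-380, 10, 5], "angular": [0, 0, 40.5]}
    - {"slide": [-380, 10, 5], "angular": [0, 0, 40.5]}
    - {"slide": [-380, 10, 5], "angular": [0, 0, 40.5]}
    - {"slide": [-380, 10, 5], "angular": [0, 0, 40.5]}
    - {"slide": [-380, 10, 5], "angular": [0, 0, 40.5]}
    - {"slide": [-380, 10, 5], "angular": [0, 0, 40.5]}
    - {"slide": [-380, 10, 5], "angular": [0, 0, 40.5]}
    - {"slide": [-380, 10, 5], "angular": [0, 0, 40.5]}

```text
schema error: expected keys fingers, slide, angular
```

Call:
jog_arm:
  moves:
    - {"slide": [0, 0, 0]}
    - {"slide": [0, 0, 0]}

```text
schema error: expected keys fingers, slide, angular
```

```bash
python3 - <<'E'
from h import *
P=cam("side"); save(P,"s1.png")
E
python3 go.py .598 -.128 .126 -11.5
```

```text
slide [-381.3   12.    95.3] ang [ 0.  -0.  40.5]
1.5833 [0.4025 0.1996 0.2213] yaw 29.0 tilt 0.02 0.08566554856145848 0.0 [ 0.   0.9 -0.8]
```

View pics/s1.png

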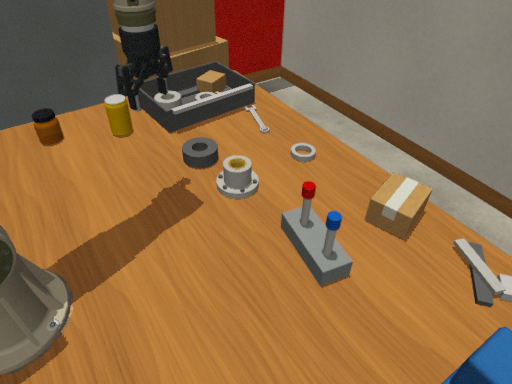

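The move call was refused because every row needs all three keys, so the arm hasn't moved. The picture shows the gripper near (145,80) and the rods undisturbed.

Call:
jog_arm:
  moves:
    - {"fingers": 0, "slide": [-380, 12, 5], "angular": [0, 0, 40.5]}
    - {"fingers": 0, "slide": [-380, 12, 5], "angular": [0, 0, 40.5]}
    - {"fingers": 0, "slide": [-380, 12, 5], "angular": [0, 0, 40.5]}
    - {"fingers": 0, "slide": [-380, 12, 5], "angular": [0, 0, 40.5]}
    - {"fingers": 0, "slide": [-380, 12, 5], "angular": [0, 0, 40.5]}
    - {"fingers": 0, "slide": [-380, 12, 5], "angular": [0, 0, 40.5]}
    - {"fingers": 0, "slide": [-380, 12, 5], "angular": [0, 0, 40.5]}
    - {"fingers": 0, "slide": [-380, 12, 5], "angular": [0, 0, 40.5]}
    - {"fingers": 0, "slide": [-380, 12, 5], "angular": [0, 0, 40.5]}
    - {"fingers": 0, "slide": [-380, 12, 5], "angular": [0, 0, 40.5]}

```text
clock: 2.42
tcp_pos: [0.6008, -0.129, 0.2148]
orientation: [0.001, 0.774, 0.633, -0.0]
wrist_force: [1.2, -0.3, -0.3]
finger_gap: 0.0855
grip_force: 0.0
```

Call:
jog_arm:
  moves:
    - {"fingers": 0, "slide": [0, 0, 0], "angular": [0, 0, 0]}
    - {"fingers": 0, "slide": [0, 0, 0], "angular": [0, 0, 0]}

```text
clock: 2.58
tcp_pos: [0.5974, -0.1233, 0.2156]
orientation: [-0.001, 0.773, 0.635, -0.0]
wrist_force: [-0.2, 0.5, 0.9]
finger_gap: 0.0851
grip_force: 0.0
```

```bash
python3 - <<'E'
from h import *
P=cam("side"); T=cam("top"); s=get_state()
print(proj(P,s["tcp_pos"]),proj(T,s["tcp_pos"]))
cv2.imwrite("pics/s2.png",np.hstack([cv2.resize(P["color"][100:260,230:390],(400,400)),cv2.resize(T["color"][90:250,230:390],(400,400))])[:,:,::-1])
E
python3 go.py .598 -.128 .126 -11.5
```

```text
[311.04850015 155.20809828] [311.83588623 157.0519211 ]
slide [-5.3  2.1 90.3] ang [-0.  -0.   0.4]
2.6833 [ 0.5971 -0.1224  0.2163] yaw -11.13 tilt 0.06 0.08490208703065155 0.0 [0.5 0.8 1. ]
```

View pics/s2.png

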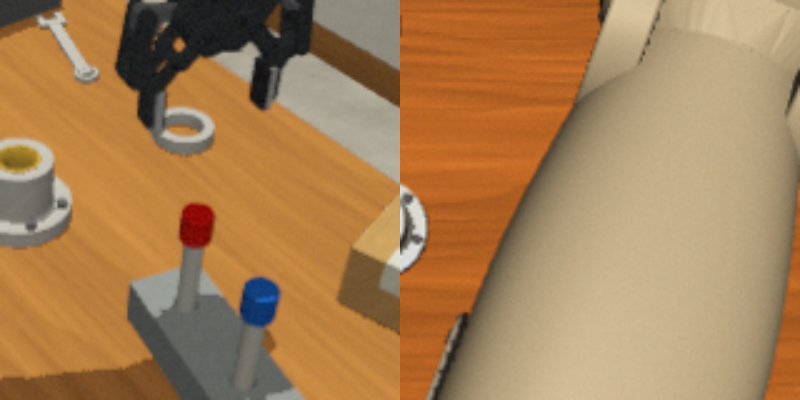

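The gripper is above the red rod in both crops, with the blue rod clear. In the side picture, though, the finger tips (about (313,147)) sit a little higher than the TCP should project. I'll check that before descending.

Run:
```python
from h import *
P=cam("side"); s=get_state(); t=np.array(s["tcp_pos"])
a=np.radians(-11.1); y=np.array([np.cos(a),np.sin(a),0])
for q in ([.194,.541,.221],[.4025,.1996,.2213]): print(proj(P,q))
for z in(0,.013,.025):
    print(z,[proj(P,t+[0,0,z]+k*y*.0425).round(1).tolist() for k in(-1,1)])
save(P,"s3f.png"); cv2.imwrite("pics/s3.png",cv2.resize(P["color"][90:190,260:380],(720,600),interpolation=cv2.INTER_CUBIC)[:,:,::-1])
print(s["joint_pos"],t)
```

```text
[27.81313924 77.41404051]
[151.55662995 109.74774446]
0 [[291.4, 159.7], [330.0, 150.6]]
0.013 [[291.9, 154.1], [331.0, 145.1]]
0.025 [[292.5, 148.8], [331.9, 139.9]]
[-3.34062726e-01  3.83024436e-01  1.34793005e-01  1.32287208e+00
  3.91188193e-04  1.43074127e+00] [ 0.5971143  -0.12243098  0.21661452]
```

View pics/s3.png

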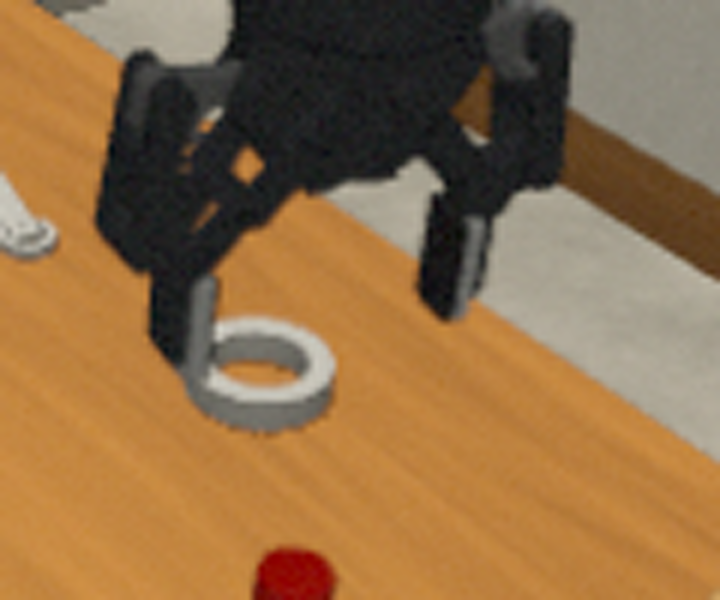

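The tips at (291.7,151.7) and (335.8,141.7) look about 18 mm higher than the stated geometry gives. One mosaic of earlier pictures, with predictions drawn in, should tell a z offset from a horizontal one.

Run:
```python
from h import *
P={n:cam(n) for n in("side","top")}
def crop(f,n,t,yaw,w=45):
    im=cv2.imread("pics/"+f); t=np.array(t); y=np.array([np.cos(yaw),np.sin(yaw),0])
    c=proj(P[n],t).astype(int); x0=max(0,min(512-2*w,c[0]-w)); y0=max(0,min(384-2*w,c[1]-w)); k=390/(2*w)
    o=cv2.resize(im[y0:y0+2*w,x0:x0+2*w],(390,390),interpolation=cv2.INTER_CUBIC)
    for z,col in((.002,(0,255,0)),(.022,(255,0,255))):
        for s in(-1,1):
            q=proj(P[n],t+[0,0,z]+s*.0425*y); q=((q+.5-[x0,y0])*k).astype(int); cv2.circle(o,tuple(map(int,q)),3,col,-1)
    print(f,c,x0,y0); return o
A=[.1943,.5412,.2212];ya=np.radians(70.25)
cv2.imwrite("pics/mos.png",np.hstack([crop("top0.png","top",A,ya),crop("s1.png","side",[.4025,.1996,.2213],np.radians(29))]))
```

```text
top0.png [ 11 333] 0 288
s1.png [151 109] 106 64
```

View pics/mos.png

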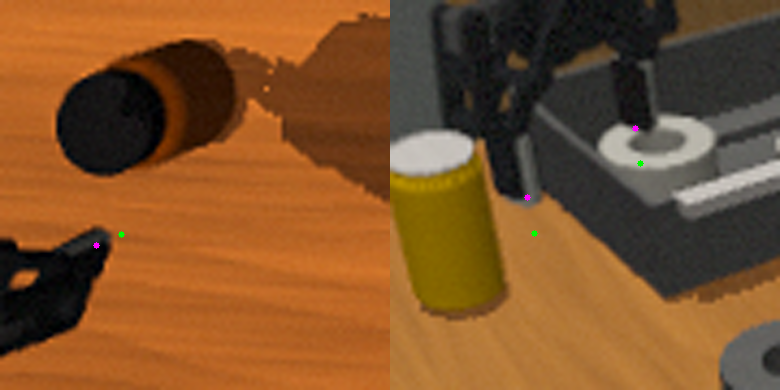

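The magenta dots (TCP + 22 mm) sit on the tips in both views, so horizontal position is right and the open tips are about 20 mm further back than stated. I'll descend, half close, and check again.

Call:
jog_arm:
  moves:
    - {"fingers": 0, "slide": [-5.5, 2, 30], "angular": [0, 0, 0]}
    - {"fingers": 0, "slide": [-5.5, 2, 60], "angular": [0, 0, 0]}
    - {"fingers": 0, "slide": [-5.5, 2, 85], "angular": [0, 0, 0]}
    - {"fingers": 0.3, "slide": [-5.5, 2, 101], "angular": [0, 0, 0]}
    - {"fingers": 0.3, "slide": [-5.5, 2, 101], "angular": [0, 0, 0]}
    - {"fingers": 0.3, "slide": [-5.5, 2, 101], "angular": [0, 0, 0]}
    - {"fingers": 0.3, "slide": [-5.5, 2, 101], "angular": [0, 0, 0]}

```text
clock: 3.42
tcp_pos: [0.5994, -0.1301, 0.1168]
orientation: [0.001, 0.773, 0.635, 0.001]
wrist_force: [0.4, 0.6, 1.1]
finger_gap: 0.0597
grip_force: 0.0
```

```bash
python3 go.py .598 -.128 .112 -11.5
python3 - <<'E'
from h import *
P=cam("side"); s=get_state(); t=np.array(s["tcp_pos"]); y=np.array([.98,-.19,0])*s["finger_gap"]/2
o=cv2.resize(P["color"][140:240,260:360],(600,600),interpolation=cv2.INTER_CUBIC)[:,:,::-1].copy()
for z,col in((0,(0,255,0)),(.02,(255,0,255))):
    for k in(-1,1):
        q=(proj(P,t+[0,0,z]+k*y)+.5-[260,140])*6; cv2.circle(o,(int(q[0]),int(q[1])),3,col,-1)
cv2.imwrite("pics/s4.png",o)
E
```

```text
slide [ 1.8 -1.8  4.8] ang [0.1 0.  0.3]
3.4167 [ 0.5994 -0.1301  0.1168] yaw -11.22 tilt 0.12 0.05970434814302883 0.0 [0.4 0.6 1.1]
```

View pics/s4.png

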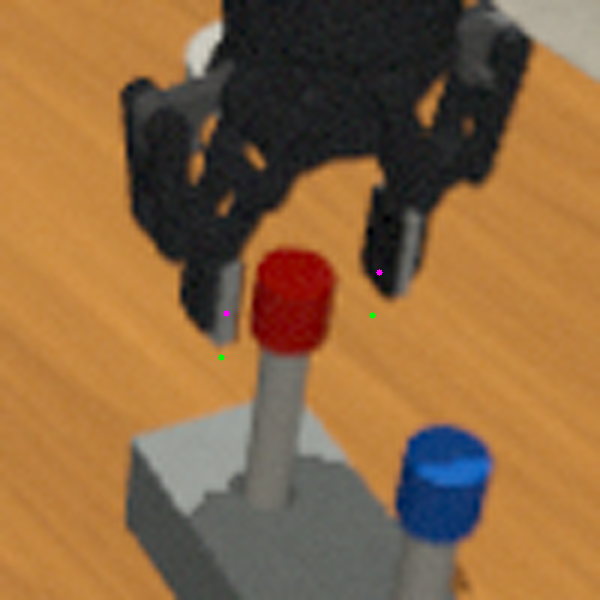

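The tips now sit about 8 mm above the TCP mark, at (297,196) and (325,189) in full-picture pixels. The head is between them and roughly 3 mm left of the middle. I'll lower a little, centre, then read before closing.

Call:
jog_arm:
  moves:
    - {"fingers": 0.4, "slide": [1, -2.5, 6], "angular": [0, 0, 0]}
    - {"fingers": 0.4, "slide": [1, -2.5, 6], "angular": [0, 0, 0]}
    - {"fingers": 0.4, "slide": [1, -2.5, 6], "angular": [0, 0, 0]}
    - {"fingers": 0.4, "slide": [1, -2.5, 6], "angular": [0, 0, 0]}

```text
clock: 3.8
tcp_pos: [0.5965, -0.1289, 0.1096]
orientation: [0.0, 0.773, 0.634, 0.0]
wrist_force: [0.4, -0.9, 0.3]
finger_gap: 0.0511
grip_force: 0.0
```

```bash
python3 go.py .5965 -.128 .110 -11.5
```

```text
slide [ 0.9 -0.2 -0.4] ang [ 0.  -0.   0.2]
3.8 [ 0.5965 -0.1289  0.1096] yaw -11.25 tilt 0.03 0.051111617043694726 0.0 [ 0.4 -0.9  0.3]
```

Good; closing.

Call:
jog_arm:
  moves:
    - {"fingers": 0.6, "slide": [0, 0, 0], "angular": [0, 0, 0]}
    - {"fingers": 0.7, "slide": [0, 0, 0], "angular": [0, 0, 0]}
    - {"fingers": 0.8, "slide": [0, 0, 0], "angular": [0, 0, 0]}
    - {"fingers": 1, "slide": [0, 0, 0], "angular": [0, 0, 0]}
    - {"fingers": 1, "slide": [0, 0, 0], "angular": [0, 0, 0]}
    - {"fingers": 1, "slide": [0, 0, 0], "angular": [0, 0, 0]}
    - {"fingers": 1, "slide": [0, 0, 0], "angular": [0, 0, 0]}
  squeeze: 60

```text
clock: 4.38
tcp_pos: [0.5968, -0.129, 0.1096]
orientation: [0.0, 0.773, 0.634, 0.0]
wrist_force: [0.4, -0.5, 3.8]
finger_gap: 0.0262
grip_force: 59.3
```

Call:
jog_arm:
  moves:
    - {"fingers": 1, "slide": [0, 0, -8], "angular": [0, 0, 0]}
    - {"fingers": 1, "slide": [0, 0, -20], "angular": [0, 0, 0]}
    - {"fingers": 1, "slide": [0, 0, -35], "angular": [0, 0, 0]}
    - {"fingers": 1, "slide": [0, 0, -55], "angular": [0, 0, 0]}
    - {"fingers": 1, "slide": [0, 0, -80], "angular": [0, 0, 0]}
    - {"fingers": 1, "slide": [0, 0, -100], "angular": [0, 0, 0]}
    - {"fingers": 1, "slide": [0, 0, -110], "angular": [0, 0, 0]}
    - {"fingers": 1, "slide": [0, 0, -110], "angular": [0, 0, 0]}

```text
clock: 5.05
tcp_pos: [0.5973, -0.1292, 0.2216]
orientation: [0.001, 0.773, 0.634, 0.001]
wrist_force: [-0.3, -0.4, -1.6]
finger_gap: 0.0262
grip_force: 59.5
```

```bash
python3 go.py .566 .103 .220 10.5
python3 - <<'E'
from h import *
P=cam("side"); T=cam("top")
for t in("red_rod_mid","blue_rod_mid"): print([(tip_of(t,p)[:1]) for p in (P,T)])
cv2.imwrite("pics/s5.png",cv2.resize(P["color"][90:240,230:380],(600,600),interpolation=cv2.INTER_CUBIC)[:,:,::-1])
E
```

```text
slide [221.6 -76.1   1.2] ang [  0.2   0.1 -21.8]
5.05 [ 0.5973 -0.1292  0.2216] yaw -11.26 tilt 0.2 0.02617542760725566 59.50637162288331 [-0.3 -0.4 -1.6]
[[{'point': [311.4, 169.5], 'p': 0.86}], []]
[[{'point': [334.0, 241.2], 'p': 0.8}], []]
```

View pics/s5.png

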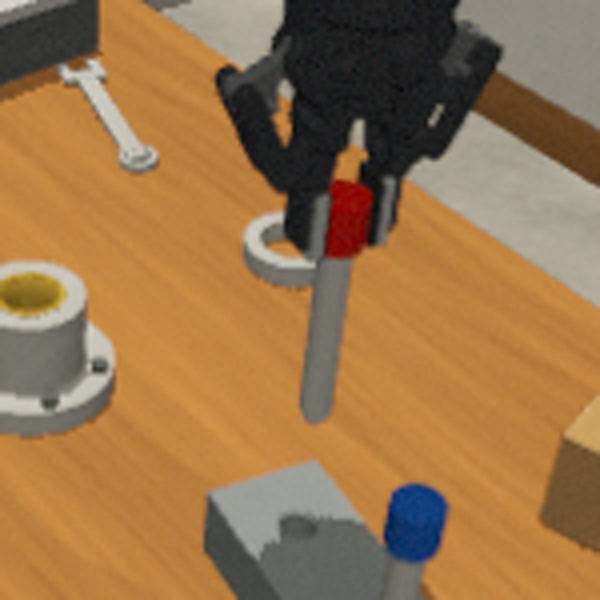

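The rod hangs upright between the fingers, with its foot near (309,195). The stand hole is empty and the blue rod is still in place. Carrying it over the hub.

Call:
jog_arm:
  moves:
    - {"fingers": 1, "slide": [30, -10, 0], "angular": [0, 0, -3]}
    - {"fingers": 1, "slide": [65, -22, 0], "angular": [0, 0, -6]}
    - {"fingers": 1, "slide": [100, -34, 0], "angular": [0, 0, -10]}
    - {"fingers": 1, "slide": [135, -46, 0], "angular": [0, 0, -14]}
    - {"fingers": 1, "slide": [170, -58, 0], "angular": [0, 0, -18]}
    - {"fingers": 1, "slide": [200, -69, 0], "angular": [0, 0, -21]}
    - {"fingers": 1, "slide": [216, -74, 0], "angular": [0, 0, -22]}
    - {"fingers": 1, "slide": [221.5, -76, 0], "angular": [0, 0, -22]}
    - {"fingers": 1, "slide": [221.5, -76, 0], "angular": [0, 0, -22]}
    - {"fingers": 1, "slide": [221.5, -76, 0], "angular": [0, 0, -22]}

```text
clock: 6.18
tcp_pos: [0.5649, 0.1028, 0.2186]
orientation: [-0.0, 0.638, 0.77, -0.0]
wrist_force: [-0.5, 0.1, -1.4]
finger_gap: 0.0259
grip_force: 59.5
```

```bash
python3 go.py .566 .103 .172 10.5
python3 - <<'E'
from h import *
P=cam("side");T=cam("top"); s=get_state(); t=np.array(s["tcp_pos"]); ft=t-[0,0,.0996]
print("foot pred",proj(P,ft),"mid pred",proj(P,ft+[0,0,.069]),"net",[[r["point"] for r in tip_of("red_rod_mid",p)[:1]] for p in(P,T)],"top mid pred",proj(T,ft+[0,0,.069]))
a=cv2.resize(P["color"][80:200,180:300],(400,400),interpolation=cv2.INTER_CUBIC);b=cv2.resize(T["color"][120:240,160:280],(400,400),interpolation=cv2.INTER_CUBIC)
cv2.imwrite("pics/s6.png",np.hstack([a,b])[:,:,::-1])
E
```

```text
slide [-0.   1.1 46.6] ang [-0.   0.   0.2]
6.1833 [0.5649 0.1028 0.2186] yaw 10.74 tilt 0.06 0.025943696632145227 59.49594713176339 [-0.5  0.1 -1.4]
foot pred [236.71611647 146.57894794] mid pred [236.36905141 121.73622907] net [[[235.6, 123.0]], [[210.2, 169.5]]] top mid pred [212.18793771 172.22608225]
```

View pics/s6.png

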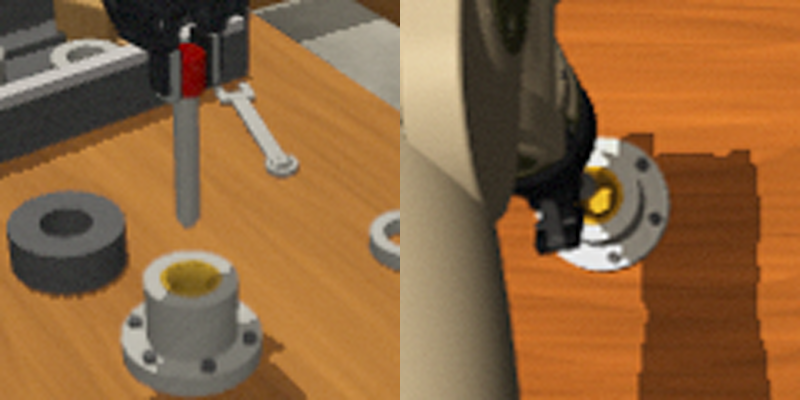

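The rod is centred over the brass mouth in the side view: foot centre at about (236,147), predicted (236.7,146.6). In the top view the foot is in front of the mouth. Lowering in stages and watching the force.

Call:
jog_arm:
  moves:
    - {"fingers": 1, "slide": [0, 1, 20], "angular": [0, 0, 0]}
    - {"fingers": 1, "slide": [0, 1, 40], "angular": [0, 0, 0]}
    - {"fingers": 1, "slide": [0, 1, 50], "angular": [0, 0, 0]}
    - {"fingers": 1, "slide": [0, 1, 55], "angular": [0, 0, 0]}
    - {"fingers": 1, "slide": [0, 1, 60], "angular": [0, 0, 0]}
    - {"fingers": 1, "slide": [0, 1, 60], "angular": [0, 0, 0]}
    - {"fingers": 1, "slide": [0, 1, 60], "angular": [0, 0, 0]}

```text
clock: 6.97
tcp_pos: [0.5664, 0.1032, 0.1598]
orientation: [0.0, 0.638, 0.77, 0.0]
wrist_force: [-0.3, 0.8, -2.3]
finger_gap: 0.0264
grip_force: 59.5
```

Call:
jog_arm:
  moves:
    - {"fingers": 1, "slide": [0, 0, 5], "angular": [0, 0, 0]}
    - {"fingers": 1, "slide": [0, 0, 10], "angular": [0, 0, 0]}
    - {"fingers": 1, "slide": [0, 0, 17], "angular": [0, 0, 0]}
    - {"fingers": 1, "slide": [0, 0, 24], "angular": [0, 0, 0]}
    - {"fingers": 1, "slide": [0, 0, 31], "angular": [0, 0, 0]}
    - {"fingers": 1, "slide": [0, 0, 36], "angular": [0, 0, 0]}
    - {"fingers": 1, "slide": [0, 0, 39], "angular": [0, 0, 0]}
    - {"fingers": 1, "slide": [0, 0, 39], "angular": [0, 0, 0]}

```text
clock: 7.63
tcp_pos: [0.5654, 0.1033, 0.1191]
orientation: [-0.001, 0.638, 0.77, -0.001]
wrist_force: [-0.4, 0.5, -2.2]
finger_gap: 0.0266
grip_force: 59.5
```

Foot is about 4–5 mm above the floor; easing down to contact.

Call:
jog_arm:
  moves:
    - {"fingers": 1, "slide": [0, 0, 1], "angular": [0, 0, 0]}
    - {"fingers": 1, "slide": [0, 0, 2], "angular": [0, 0, 0]}
    - {"fingers": 1, "slide": [0, 0, 3], "angular": [0, 0, 0]}
    - {"fingers": 1, "slide": [0, 0, 3], "angular": [0, 0, 0]}
    - {"fingers": 1, "slide": [0, 0, 3], "angular": [0, 0, 0]}

```text
clock: 8.05
tcp_pos: [0.5662, 0.1033, 0.1174]
orientation: [0.0, 0.638, 0.77, 0.0]
wrist_force: [0.2, -0.6, -1.9]
finger_gap: 0.0258
grip_force: 59.5
```

Call:
jog_arm:
  moves:
    - {"fingers": 1, "slide": [0, 0, 1], "angular": [0, 0, 0]}
    - {"fingers": 1, "slide": [0, 0, 2], "angular": [0, 0, 0]}
    - {"fingers": 1, "slide": [0, 0, 2], "angular": [0, 0, 0]}
    - {"fingers": 1, "slide": [0, 0, 2], "angular": [0, 0, 0]}

```text
clock: 8.38
tcp_pos: [0.566, 0.1034, 0.1151]
orientation: [-0.0, 0.638, 0.77, -0.0]
wrist_force: [-1.0, 0.2, -2.5]
finger_gap: 0.0261
grip_force: 59.5
```

Call:
jog_arm:
  moves:
    - {"fingers": 1, "slide": [0, 0, 0.7], "angular": [0, 0, 0]}
    - {"fingers": 1, "slide": [0, 0, 1.5], "angular": [0, 0, 0]}
    - {"fingers": 1, "slide": [0, 0, 1.5], "angular": [0, 0, 0]}
    - {"fingers": 1, "slide": [0, 0, 1.5], "angular": [0, 0, 0]}

```text
clock: 8.72
tcp_pos: [0.5664, 0.1034, 0.1146]
orientation: [0.0, 0.638, 0.77, 0.0]
wrist_force: [-1.9, 0.5, 5.2]
finger_gap: 0.0261
grip_force: 60.1
```

The foot touched the floor (+7.5 N) at the predicted height. Holding still for over two seconds.

Call:
jog_arm:
  moves:
    - {"fingers": 1, "slide": [0, 0, 0.3], "angular": [0, 0, 0]}
    - {"fingers": 1, "slide": [0, 0, 0.3], "angular": [0, 0, 0]}
    - {"fingers": 1, "slide": [0, 0, 0.3], "angular": [0, 0, 0]}
    - {"fingers": 1, "slide": [0, 0, 0.3], "angular": [0, 0, 0]}
    - {"fingers": 1, "slide": [0, 0, 0.3], "angular": [0, 0, 0]}
    - {"fingers": 1, "slide": [0, 0, 0.3], "angular": [0, 0, 0]}
    - {"fingers": 1, "slide": [0, 0, 0.3], "angular": [0, 0, 0]}
    - {"fingers": 1, "slide": [0, 0, 0.3], "angular": [0, 0, 0]}
    - {"fingers": 1, "slide": [0, 0, 0.3], "angular": [0, 0, 0]}
    - {"fingers": 1, "slide": [0, 0, 0.3], "angular": [0, 0, 0]}

```text
clock: 9.55
tcp_pos: [0.5665, 0.1034, 0.1146]
orientation: [0.001, 0.638, 0.77, 0.001]
wrist_force: [-1.0, -0.8, 7.3]
finger_gap: 0.026
grip_force: 60.5
```

Call:
jog_arm:
  moves:
    - {"fingers": 1, "slide": [0, 0, 0], "angular": [0, 0, 0]}
    - {"fingers": 1, "slide": [0, 0, 0], "angular": [0, 0, 0]}
    - {"fingers": 1, "slide": [0, 0, 0], "angular": [0, 0, 0]}
    - {"fingers": 1, "slide": [0, 0, 0], "angular": [0, 0, 0]}
    - {"fingers": 1, "slide": [0, 0, 0], "angular": [0, 0, 0]}
    - {"fingers": 1, "slide": [0, 0, 0], "angular": [0, 0, 0]}
    - {"fingers": 1, "slide": [0, 0, 0], "angular": [0, 0, 0]}
    - {"fingers": 1, "slide": [0, 0, 0], "angular": [0, 0, 0]}
    - {"fingers": 1, "slide": [0, 0, 0], "angular": [0, 0, 0]}
    - {"fingers": 1, "slide": [0, 0, 0], "angular": [0, 0, 0]}

```text
clock: 10.38
tcp_pos: [0.5665, 0.1034, 0.1146]
orientation: [0.001, 0.638, 0.77, 0.001]
wrist_force: [-2.6, -0.1, 7.6]
finger_gap: 0.0262
grip_force: 60.5
```

Call:
jog_arm:
  moves:
    - {"fingers": 1, "slide": [0, 0, 0], "angular": [0, 0, 0]}
    - {"fingers": 1, "slide": [0, 0, 0], "angular": [0, 0, 0]}
    - {"fingers": 1, "slide": [0, 0, 0], "angular": [0, 0, 0]}
    - {"fingers": 1, "slide": [0, 0, 0], "angular": [0, 0, 0]}
    - {"fingers": 1, "slide": [0, 0, 0], "angular": [0, 0, 0]}
    - {"fingers": 1, "slide": [0, 0, 0], "angular": [0, 0, 0]}
    - {"fingers": 1, "slide": [0, 0, 0], "angular": [0, 0, 0]}
    - {"fingers": 1, "slide": [0, 0, 0], "angular": [0, 0, 0]}
    - {"fingers": 1, "slide": [0, 0, 0], "angular": [0, 0, 0]}
    - {"fingers": 1, "slide": [0, 0, 0], "angular": [0, 0, 0]}

```text
clock: 11.22
tcp_pos: [0.5665, 0.1034, 0.1145]
orientation: [0.001, 0.638, 0.77, 0.001]
wrist_force: [-2.8, -0.8, 7.2]
finger_gap: 0.026
grip_force: 60.5
```

```bash
python3 go.py .566 .103 .1146 10.5
python3 - <<'E'
from h import *
P=cam("side"); print([(t,tip_of(t,P)[:1]) for t in("red_rod_mid","blue_rod_mid")],proj(P,[.566,.1035,.084]))
E
```

```text
slide [-0.3 -0.5 -0.1] ang [0.1 0.  0.2]
11.2167 [0.5665 0.1034 0.1145] yaw 10.74 tilt 0.09 0.02602615275816728 60.500732101500034 [-2.8 -0.8  7.2]
[('red_rod_mid', [{'point': [234.1, 160.4], 'p': 0.6}]), ('blue_rod_mid', [{'point': [332.3, 241.7], 'p': 0.94}])] [236.8252739 157.9788203]
```

Call:
jog_arm:
  moves:
    - {"fingers": 0.65, "slide": [0, 0, 0], "angular": [0, 0, 0]}
    - {"fingers": 0.5, "slide": [0, 0, 0], "angular": [0, 0, 0]}
    - {"fingers": 0.3, "slide": [0, 0, 0], "angular": [0, 0, 0]}
    - {"fingers": 0, "slide": [0, 0, 0], "angular": [0, 0, 0]}
    - {"fingers": 0, "slide": [0, 0, 0], "angular": [0, 0, 0]}
    - {"fingers": 0, "slide": [0, 0, 0], "angular": [0, 0, 0]}
    - {"fingers": 0, "slide": [0, 0, 0], "angular": [0, 0, 0]}
    - {"fingers": 0, "slide": [0, 0, 0], "angular": [0, 0, 0]}

```text
clock: 12.03
tcp_pos: [0.566, 0.1034, 0.1133]
orientation: [-0.0, 0.638, 0.77, -0.0]
wrist_force: [-0.3, 0.4, 0.6]
finger_gap: 0.085
grip_force: 0.0
```

Call:
jog_arm:
  moves:
    - {"fingers": 0, "slide": [0, 0, -15], "angular": [0, 0, 0]}
    - {"fingers": 0, "slide": [0, 0, -35], "angular": [0, 0, 0]}
    - {"fingers": 0, "slide": [0, 0, -55], "angular": [0, 0, 0]}
    - {"fingers": 0, "slide": [0, 0, -80], "angular": [0, 0, 0]}
    - {"fingers": 0, "slide": [0, 0, -100], "angular": [0, 0, 0]}
    - {"fingers": 0, "slide": [0, 0, -110], "angular": [0, 0, 0]}
    - {"fingers": 0, "slide": [0, 0, -110], "angular": [0, 0, 0]}
    - {"fingers": 0, "slide": [0, 0, -110], "angular": [0, 0, 0]}

```text
clock: 12.7
tcp_pos: [0.5662, 0.1034, 0.2232]
orientation: [0.0, 0.638, 0.77, 0.0]
wrist_force: [0.2, -0.4, -0.4]
finger_gap: 0.0856
grip_force: 0.0
```

```bash
python3 go.py .566 .103 .22 10.5
cat > c.py <<'E'
from h import *
P=cam("side"); print([(t,tip_of(t,P)[:1]) for t in("red_rod_mid","blue_rod_mid")])
h=cv2.cvtColor(P["color"],cv2.COLOR_RGB2HSV); m=cv2.inRange(h,(0,200,60),(4,255,255))[90:200,190:290]; M=cv2.moments(m,True)
print("head",M["m10"]/M["m00"]+190,M["m01"]/M["m00"]+90,M["m00"],"upright pred",proj(P,[.566,.1035,.139]))
E
python3 c.py
```

```text
slide [-0.3 -0.3  3.2] ang [ 0.  -0.   0.2]
12.7 [0.5662 0.1034 0.2232] yaw 10.75 tilt 0.03 0.08556326357663731 0.0 [ 0.2 -0.4 -0.4]
[('red_rod_mid', [{'point': [238.2, 156.6], 'p': 0.5}]), ('blue_rod_mid', [{'point': [332.0, 239.9], 'p': 0.72}])]
head 236.2436974789916 139.63025210084032 119.0 upright pred [236.55919715 139.30572572]
```

The released rod stands upright: its head is at (236.2,139.6), against (236.6,139.3) predicted. The gripper is clear, so I'm handing in.

```bash
python3 -c "
from workcell import *
print(hand_in())"
```

```text
the job is handed in; nothing more can be done
None
```

The red rod stands released and upright, bottomed out in the hub's bore after a hold of about 2.5 s, the blue rod is still in its hole, and the job is handed in at about 13 s on the robot's clock (no verdict was returned).

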